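Clip a transducer into its calibration stand and hold it against the stop

TASK

Take the steel displacement transducer from its rest and press it down past the sprung jaws into both clips of the calibration stand, bored end towards the stop plate and micrometer. Then slide it along until that end is square against the stop plate and keep it there with a steady push of about 10 N, never ramming the plate, so that a colleague can tighten the clip thumbscrews: the job ends with you still holding the transducer and pushing. Leave the cutters, strippers, solder reel and flux bottle where they are.

Things in the scene. Friction and masses are not known exactly. Their poses are not given: they have to be found in the camera images.
- transducer: loose stainless-steel cylinder, 20 mm diameter, body 160 mm long, 0.17 to 0.31 kg. Origin mid-body on its axis; x runs along the axis to the flat bored front end at x = +80 mm; a dark connector plug 14 mm across sticks out of the rear, x = -80 to -102 mm. It may be rolled, so its y and z only lie across it. It starts level in the rest. The middle is free to grip from above.
- rest: fixed black rest, base 130 x 50 x 8 mm, with two 12 mm wide vee posts at x = -50 and +50 mm (tops 43 mm above the table). The transducer lies in them along the rest's x, its axis 45 mm above the table; 88 mm between the posts is free for fingers. Origin under the centre of its base, z up.
- stand: fixed calibration stand: grey base bar 300 x 70 x 12 mm (x = -90 to +210 mm) with two fork clips, a stop plate (face at x = +80 mm) and a micrometer head beyond it (to x = +212 mm, 72 mm high), all in one line. Origin on the table midway between the clips; x runs towards the stop plate, z up. 96 mm between the clips is free for fingers, down to the bar.
- seat (a point): point of the stand where the transducer's origin lies when it is seated in both clips and touches the stop: 55 mm above the table, over the stand's origin; axes as the stand's. Come down with the transducer's origin about 10 mm short of it (on its -x side) to clear the stop plate, then slide along x. Seated, the transducer is loose: 1 to 2 mm of play, and only friction resists sliding.
- clip_rear (a point): middle of the clip far from the stop, on the seated axis (stand x = -56 mm, 55 mm above the table). The clip is 16 mm long along x: a vee seat, a fixed cheek on the -y side with a knurled thumbscrew out to y = -34 mm, and a sprung jaw on the +y side out to y = +20 mm; the flared mouth is open at the top, 80 mm above the table at most.
- clip_front (a point): the same for the clip next to the stop (stand x = +56 mm). Pressing the transducer down past both jaws takes about 5 to 15 N in all, felt from about 18 to 3 mm above the seat; then the jaws spring back over it.
- stop_plate: rigid steel stop plate of the stand, 46 mm wide, 8 mm thick, top 71 mm above the table, with a 12 mm wide notch open at the top for the micrometer spindle. Origin on its face towards the clips, on the seated axis (55 mm above the table); x points into the plate, as the stand's x; z up.
- jaw_rear (a joint): hinged sprung jaw of the clip far from the stop (at stand x = -56 mm), rad: 0 = shut (its spring holds it there), grows as it is pushed outwards; about 0.1 as the transducer passes
- jaw_front (a joint): the same for the clip next to the stop (stand x = +56 mm)
- cutters: bystander: small side cutters with blue handles, about 135 x 50 x 10 mm, lying flat; origin on the table under the joint
- strippers: bystander: wire strippers with red handles, about 160 x 50 x 10 mm, lying flat; origin on the table under the joint
- reel: bystander: small reel of solder, 54 mm diameter, 36 mm high, standing on its flange; origin under its centre
- flux: bystander: small white flux bottle, 34 mm diameter, 72 mm high; origin under its centre
Things that resemble listed ones, but are neither listed nor needed, are in the scene too. Of the things that look like the transducer, the smallest one is meant.

How it is judged:
On the way, in this order (a step that is already met when the one before it is completed fails the run):
1. the transducer is brought over the open mouths of the clips, in line with them (z of transducer in the frame of stop_plate between 0.012 and 0.06 m and x of transducer in the frame of stop_plate between -0.11 and -0.065 m and y of transducer in the frame of stop_plate between -0.012 and 0.012 m and angle between the x axis of transducer and the x axis of stand, either way round below 0.25 rad), for 0.05 s.
2. the transducer lies in both clips, front end towards the stop plate, with both jaws snapped shut over it (z of transducer in the frame of stop_plate between -0.003 and 0.003 m and y of transducer in the frame of stop_plate between -0.003 and 0.003 m and x of transducer in the frame of stop_plate between -0.105 and -0.076 m and angle between the x axis of transducer and the x axis of stand, either way round below 0.04 rad and value of joint each of jaw_rear, jaw_front below 0.05 rad), for 0.2 s.
At the end, for the whole second after the job is handed in: The transducer lies in both clips (axis within 3 mm of the seat, within 0.04 rad of the stand's x), both jaws shut over it (under 0.05 rad), its front end within 4 mm of and pressing on the stop plate with 5 to 16 N, still and with the robot's fingers still on it, through the last second (contact force between transducer and stop_plate between 5 and 16 N and x of transducer in the frame of stop_plate between -0.084 and -0.076 m and y of transducer in the frame of stop_plate between -0.003 and 0.003 m and z of transducer in the frame of stop_plate between -0.003 and 0.003 m and angle between the x axis of transducer and the x axis of stand, either way round below 0.04 rad and value of joint each of jaw_rear, jaw_front below 0.05 rad and contact force between the fingers and transducer above 1 N and linear speed of transducer below 0.01 m/s); the arm keeps its last pose, push and grip.
It fails at once if the stop plate is rammed (over 35 N) (contact force between transducer and stop_plate above 35 N).
It fails at once if a bystander is moved more than 25 mm (distance of any of cutters, strippers, reel, flux from where it was at the start of the episode above 0.025 m).
It also fails if it takes over 53 s, if anything falls off the work surface, if the arm or the gripper's body presses on something with over 40 N, if the wrist force passes 120 N, or if a joint passes its speed limit or range.

ROBOT

A 7-joint arm with a two-finger parallel gripper is mounted at the origin on the work surface. World frame = base frame: x ahead of the robot, y to its left, z up, the work surface at z = 0. Lengths are in m, angles in rad, forces in N, time in s.
With the tool pointing down it reaches from about 0.425 to 0.875 m from the base axis. Payload 4.7 kg.
Tool frame: the origin (TCP) lies between the finger pads; the fingertips stand ctrl.tip_reach ahead of it and the grasp point (between the pads) lies 5 mm behind it (ctrl.tip_reach is the distance from the TCP to the fingertips, in m); z points along the fingers, y is the direction in which the jaws open and shut (so a half turn about z gives the same grasp; the last joint's range is limited). The gripper opens to 87 mm and grips with 3 to 60 N. Pads are 19 mm wide; open, the fingers measure 117 mm over their backs; the gripper's body (75 mm by 190 mm) begins 51 mm behind the grasp point.
Start: joints at [-1.259, 0.321, -0.07, 1.45, 0.023, 1.371, -0.057], TCP at [0.191, 0.621, 0.237] pointing down, gripper open.
Joint ranges: [-2.86, 2.86], [-0.3, 2.09], [-1.38, 1.24], [0.06, 2.45], [-1.56, 4.7], [0.09, 2.05], [-2.69, 2.69]. Speed limits (rad/s): [2.57, 2.57, 3.14, 3.14, 3.14, 3.14, 3.14].

INTERFACE

Orientations are given as a rotation vector (axis times angle).
In Python, from bench import ctrl gives the robot as it stands.
- The arm moves only by the shell command python3 -m handwheel 'ROWS' [FORCE]. ROWS is JSON, a list of rows, each a list of 7 numbers: the shift along the tool's x, y, z in mm, then the turn, a rotation vector about the tool's x, y, z in rad, then the gripper's target within -1 to 1 (shut at 1, half-way at 0, fully open at -1). In form: [[dx, dy, dz, ax, ay, az, grip], ...]. A call has 1 to 12 rows; each row is the pose to reach, as a shift and turn from the pose commanded when the call began, along the tool's axes at that moment; what a row does not reach only later rows make up. A row lasts 1/8 s, in which the tool goes at most 62.5 mm and 10.7 degrees, less where a joint would pass 70% of its speed; a pose out of reach is approached as far as the arm can. A call with a gripper value outside its range is refused whole. The fingers move at their own pace and stop on an object; FORCE is the grip in N (left out, the last holds). Time passes only in rows, so rows that repeat a pose let the fingers close. It gives the time, the measured TCP pose, the force and the opening at its end, in the units of the state.
- ctrl.get_state(): the state, without advancing time (a new reading comes with each control period).
- ctrl.get_image(name): name is "scene" or "top" or "wrist"; returns the picture (400x640x3 uint8, red, green, blue); there is no depth.
- ctrl.camera_model(name): a dict with "mtx" (3x3 intrinsics, pixels), "k1" (the pictures are not rectified: a ray, as slopes to the right and down, at radius r is drawn at 1 + k1 r^2 times it, then the intrinsics apply), "xyz" and "orientation" of the camera in the world. Camera axes: x right, y up, looking along -z (the intrinsics and any distortion apply to the point x, -y, -z); pixel columns grow to the right and rows downward; lengths in m; the calibration is good to about 2 mm. A picture is of the moment at which its call begins: read the wrist's pose just before it. camera_model takes no time and is no camera call; for the wrist camera it gives the pose at the moment of the call.
- ctrl.close_job(): hands the job in, once; it reports no verdict.
The state is a dict: "time": time; "joint_positions": joint angles; "qd": joint speeds; "joint_torque": joint torques, N m; "position": TCP position; "tool_rot": TCP orientation; "ft_force": force on the tool from outside, world axes, zero at the start; "torque": the same for the moment, N m; "grip_width": opening from 0.0 (shut) to 1.0 (fully open).
Only numpy, scipy, OpenCV 4.12 (cv2) and the standard library are available. Lean on these libraries where they do the work, as an engineer would, in place of code of your own. Each camera call takes 0.05 s, during which the arm holds its last target.

## Working session

There is one attempt and no reset: what is moved stays moved. The work goes in short steps, Python scripts to look and compute and a shell command to move; the robot and the scene stay as the last step left them, time stands still between calls to the robot, and variables do not carry over. Pictures are saved under pics/ and viewed, and the job is handed in when it is done.

```bash
ls; mkdir -p pics; python3 - <<'E'
from bench import ctrl
import cv2
print(ctrl.get_state()); print(ctrl.tip_reach)
for n in("scene","top","wrist"):
    im=ctrl.get_image(n); cv2.imwrite(f"pics/{n}0.png",im[:,:,::-1]); print(n,ctrl.camera_model(n))
E
```

```text
pics
{'time': 0.0, 'joint_positions': array([-1.25890449,  0.32181512, -0.0700581 ,  1.45170713,  0.02260103,
        1.37075971, -0.05689944]), 'qd': array([-9.64390373e-04,  2.31307805e-03,  7.14554190e-04, -4.18874710e-04,
       -2.30401710e-04, -8.48711636e-05, -1.58594973e-04]), 'joint_torque': array([-6.85493262e-06, -4.91280770e+01, -4.04038802e-01, -3.12529707e+01,
       -6.40626275e-02,  4.36822919e-02,  1.70155240e-04]), 'position': array([0.19062368, 0.62086644, 0.23545025]), 'tool_rot': array([-4.66007077e-01, -3.10665911e+00,  2.97613588e-03]), 'ft_force': array([ 0.8621474 , -0.70393043,  0.06606514]), 'torque': array([ 0.02853004,  0.03774548, -0.03026641]), 'grip_width': 0.9993366361717756}
0.014
scene {'mtx': array([[381.83212785,   0.        , 320.10067452],
       [  0.        , 381.83212785, 196.71829417],
       [  0.        ,   0.        ,   1.        ]]), 'k1': -0.08739921273736918, 'xyz': array([ 1.14294325, -0.29321876,  0.70027494]), 'orientation': array([0.73551212, 0.43697217, 1.03061365])}
top {'mtx': array([[378.8506974 ,   0.        , 316.21964551],
       [  0.        , 378.8506974 , 200.87766725],
       [  0.        ,   0.        ,   1.        ]]), 'k1': -0.003939853572418273, 'xyz': array([0.41681382, 0.01911465, 1.08370431]), 'orientation': array([ 0.08181868, -0.07714123, -1.5488634 ])}
wrist {'mtx': array([[309.9785585 ,   0.        , 316.10289439],
       [  0.        , 309.9785585 , 199.56138359],
       [  0.        ,   0.        ,   1.        ]]), 'k1': -0.04242806403822396, 'xyz': array([0.12174921, 0.64364694, 0.38416733]), 'orientation': array([-0.2318516 , -0.17031592,  1.26631348])}
```

View pics/top0.png

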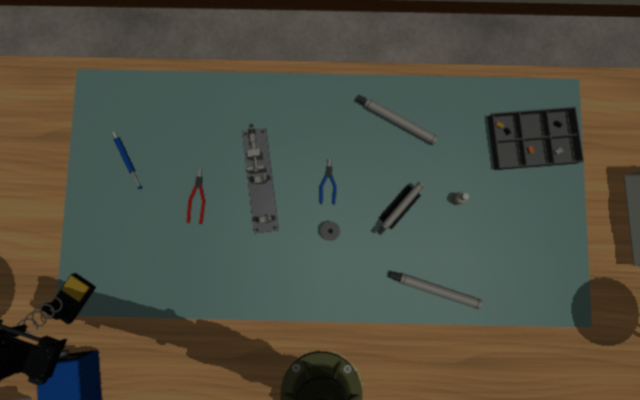

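View pics/scene0.png

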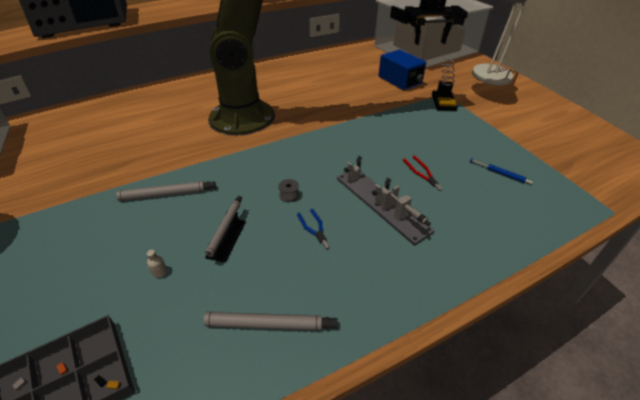

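View pics/wrist0.png

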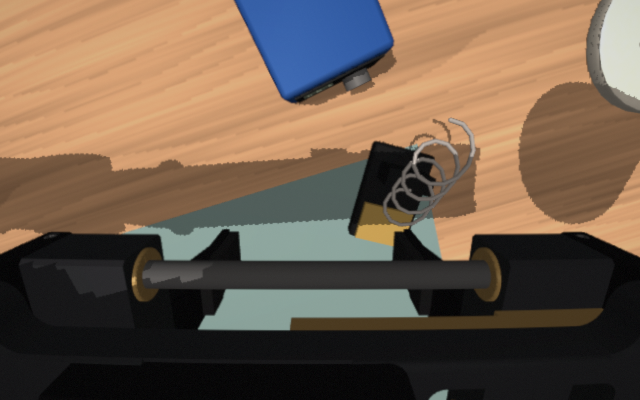

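The top image shows the stand at (260,180) with its stop end up at about (252,140). The rest with the transducer is at (400,207), and the other two loose cylinders are decoys. I'll zoom in next.

```bash
cat > h.py <<'E'
import numpy as np, cv2
from scipy.spatial.transform import Rotation as R
from bench import ctrl
def rays(c,px):
    px=np.atleast_2d(np.array(px,float)); K=np.array(c['mtx'])
    d=cv2.undistortPoints(px[:,None,:],K,np.array([c['k1'],0,0,0,0.]))[:,0]
    return R.from_rotvec(c['orientation']).apply(np.c_[d[:,0],-d[:,1],-np.ones(len(d))])
def bp(c,px,z):
    r=rays(c,px); o=np.array(c['xyz']); return o+r*((z-o[2])/r[:,2:])
def proj(c,P):
    P=np.atleast_2d(np.array(P,float)); q=R.from_rotvec(c['orientation']).inv().apply(P-np.array(c['xyz']))
    q=q*[1,-1,-1]; 
    return cv2.projectPoints(q[:,None,:],np.zeros(3),np.zeros(3),np.array(c['mtx']),np.array([c['k1'],0,0,0,0.]))[0][:,0]
def crop(src,dst,x0,y0,x1,y1,s):
    im=cv2.imread(src)[y0:y1,x0:x1]; im=cv2.resize(im,None,fx=s,fy=s,interpolation=cv2.INTER_CUBIC)
    im=np.clip(im.astype(float)*1.6,0,255).astype('uint8'); cv2.imwrite(dst,im)
E
python3 - <<'E'
from h import *
crop('pics/top0.png','pics/t_rest.png',360,170,440,245,7)
crop('pics/top0.png','pics/t_stand.png',230,115,290,240,4.8)
crop('pics/scene0.png','pics/s_rest.png',190,180,270,270,6)
crop('pics/scene0.png','pics/s_stand.png',330,150,440,250,7)
E
```

```text
(no output)
```

View pics/t_rest.png

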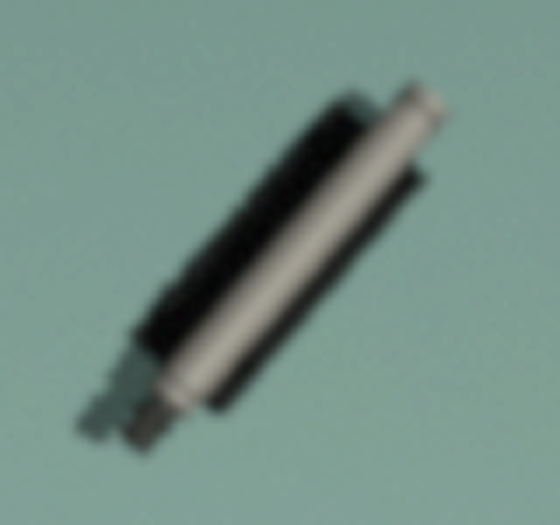

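View pics/t_stand.png

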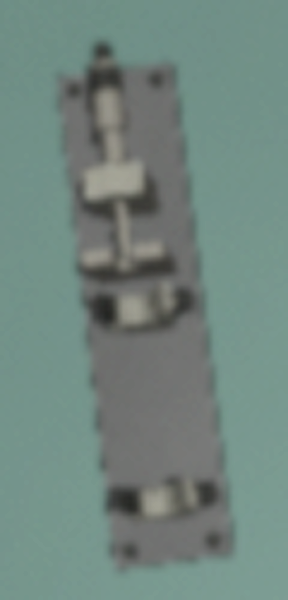

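View pics/s_rest.png

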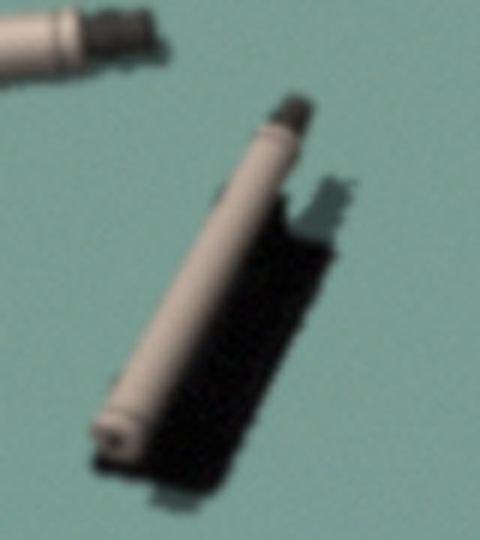

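View pics/s_stand.png

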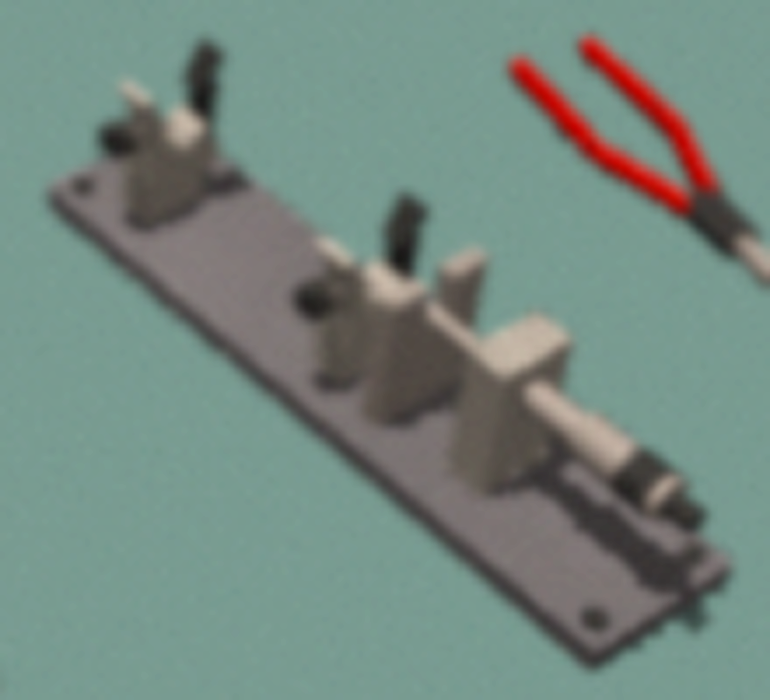

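```bash
cat > fit0.py <<'E'
from h import *
from scipy.optimize import least_squares
ct,cs=ctrl.camera_model('top'),ctrl.camera_model('scene')
un=lambda L,x0,y0,s:(np.array(L,float)+.5)/s-.5+[x0,y0]
T=lambda p,L:np.c_[p[0]+np.cos(p[2])*L[:,0]-np.sin(p[2])*L[:,1],p[1]+np.sin(p[2])*L[:,0]+np.cos(p[2])*L[:,1],L[:,2]]
def fit(obs,p0):
    f=lambda p:np.concatenate([(proj(c,T(p,np.array(L,float)))-px).ravel() for c,L,px in obs])
    r=least_squares(f,p0,loss='soft_l1'); print(np.round(r.x,4),np.round(r.fun,1)); 
    for o in obs: print('  single',np.round(least_squares(lambda p:(proj(o[0],T(p,np.array(o[1],float)))-o[2]).ravel(),p0).x,4))
    return r.x
b=.012
fit([(ct,[[.21,.035,b],[.21,-.035,b],[-.09,-.035,b],[-.09,.035,b],[.08,.014,.071],[.08,-.014,.071]],un([[58,68],[175,65],[233,555],[112,568],[0,0],[0,0]],230,115,4.8)[:]),][:0]+
 [(ct,[[.21,.035,b],[.21,-.035,b],[-.09,-.035,b],[-.09,.035,b]],un([[58,68],[175,65],[233,555],[112,568]],230,115,4.8)),
  (cs,[[.21,.035,b],[.21,-.035,b],[-.09,-.035,b]],un([[732,562],[594,655],[48,192]],330,150,7))],[.5,.15,.15])
a=.045
fit([(ct,[[.08,0,a],[-.08,0,a],[-.102,0,a]],un([[427,98],[177,390],[140,440]],360,170,7)),
 (cs,[[.08,0,a],[-.08,0,a],[-.102,0,a]],un([[115,437],[278,140],[299,108]],190,180,6))],[.45,-.2,-.7])
E
python3 fit0.py
```

```text
[0.5255 0.1774 0.1462] [ 0.4  1.2  0.  -1.1 -0.2 -0.4  0.4  0.   0.3  0.1 -0.  -0.2  0.  -1.4]
  single [0.5253 0.178  0.1441]
  single [0.5267 0.1754 0.1541]
[ 0.5166 -0.2146 -0.6987] [ 0.6 -0.5 -1.   1.4 -0.9  0.3 -0.1  1.1 -0.1  0.5 -0.3 -0.1]
  single [ 0.518  -0.2157 -0.6925]
  single [ 0.515  -0.2139 -0.7037]
```

```bash
cat >> h.py <<'E'
def goal(xyz,yaw,st=None):
    "tool-down target, tool x heading yaw: print shift mm and turn from the present pose"
    st=st or ctrl.get_state(); r0=R.from_rotvec(st['tool_rot']); 
    x=np.array([np.cos(yaw),np.sin(yaw),0]); z=np.array([0,0,-1.]); Rt=R.from_matrix(np.c_[x,np.cross(z,x),z])
    print('shift mm',np.round(r0.inv().apply(np.array(xyz)-st['position'])*1e3,1),'turn',np.round((r0.inv()*Rt).as_rotvec(),4))
def tool():
    st=ctrl.get_state(); m=R.from_rotvec(st['tool_rot']).as_matrix()
    print('t',round(st['time'],2),'pos',np.round(st['position'],4),'yaw',round(np.arctan2(m[1,0],m[0,0]),4),'z',np.round(m[:,2],4),'F',np.round(st['ft_force'],2),'M',np.round(st['torque'],2),'w',round(st['grip_width'],3))
E
python3 - <<'E'
from h import *
tool(); print(ctrl.get_state()['joint_positions'])
for y in(.146,-.6987,.146+np.pi,-.6987+np.pi): goal([.47,.17,.25],y)
goal([.5166,-.2146,.15],-.6987)
m=R.from_rotvec(ctrl.get_state()['tool_rot']).as_matrix();print(m)
c=ctrl.camera_model('wrist'); print(m.T@(c['xyz']-ctrl.get_state()['position'])); print(m.T@R.from_rotvec(c['orientation']).as_matrix())
E
```

```text
t 0.15 pos [0.1907 0.621  0.2357] yaw 2.8438 z [-4.0e-04 -1.4e-03 -1.0e+00] F [ 0.24 -0.54 -0.22] M [-0.    0.   -0.03] w 1.001
[-1.25887259  0.32165054 -0.07008451  1.45140169  0.02259741  1.37079841
 -0.05690555]
shift mm [-399.4 -349.2  -13.7] turn [-3.0000e-04  2.0000e-03  2.6978e+00]
shift mm [-399.4 -349.2  -13.7] turn [-5.0000e-04 -2.0000e-03 -2.7407e+00]
shift mm [-399.4 -349.2  -13.7] turn [-1.500e-03 -2.000e-04 -4.438e-01]
shift mm [-399.4 -349.2  -13.7] turn [-1.400e-03  4.000e-04  4.009e-01]
shift mm [-556.8 -703.    86.8] turn [-5.0000e-04 -2.0000e-03 -2.7407e+00]
[[-9.55982718e-01  2.93422765e-01 -3.50497294e-04]
 [ 2.93422962e-01  9.55981654e-01 -1.42910460e-03]
 [-8.42628403e-05 -1.46904325e-03 -9.99998917e-01]]
[ 0.07251458  0.0012225  -0.14846471]
[[ 1.30771047e-03  9.64138266e-01  2.65397239e-01]
 [ 9.99999020e-01 -1.12800637e-03 -8.29530415e-04]
 [-5.00412240e-04  2.65398064e-01 -9.64138796e-01]]
```

```bash
python3 - <<'E'
from h import *
goal([.6145,.1905,.25],.146+np.pi)
E
```

```text
shift mm [-531.5 -287.2  -13.8] turn [-1.500e-03 -2.000e-04 -4.438e-01]
```

```bash
python3 -m handwheel '[[-20,-11,-1,0,0,-0.02,-1],[-60,-33,-2,0,0,-0.06,-1],[-112,-61,-3,0,0,-0.1,-1],[-166,-90,-4,0,0,-0.14,-1],[-220,-119,-6,0,0,-0.18,-1],[-274,-148,-7,0,0,-0.22,-1],[-328,-177,-8,0,0,-0.27,-1],[-382,-206,-10,0,0,-0.32,-1],[-436,-236,-12,0,0,-0.37,-1],[-485,-262,-13,0,0,-0.41,-1],[-518,-280,-14,0,0,-0.435,-1],[-531,-287,-14,0,0,-0.444,-1]]' ; python3 - <<'E'
from h import *
tool()
c=ctrl.camera_model('wrist'); im=ctrl.get_image('wrist'); cv2.imwrite('pics/w1.png',im[:,:,::-1])
import json; json.dump({k:np.array(v).tolist() for k,v in c.items()},open('w1.json','w'))
tool()
E
```

```text
time: 1.65
position: [0.6154, 0.1884, 0.2502]
tool_rot: [0.223, -3.133, 0.002]
ft_force: [0.2, 0.4, 0.6]
grip_width: 1.0
t 1.65 pos [0.6154 0.1884 0.2502] yaw -2.9992 z [-3.0e-04 -1.2e-03 -1.0e+00] F [0.21 0.41 0.55] M [ 0.07  0.03 -0.07] w 1.0
t 1.7 pos [0.6158 0.1881 0.25  ] yaw -2.999 z [ 2.0e-04 -1.6e-03 -1.0e+00] F [ 1.37 -1.16 -0.66] M [-0.09 -0.04 -0.  ] w 1.001
```

View pics/w1.png

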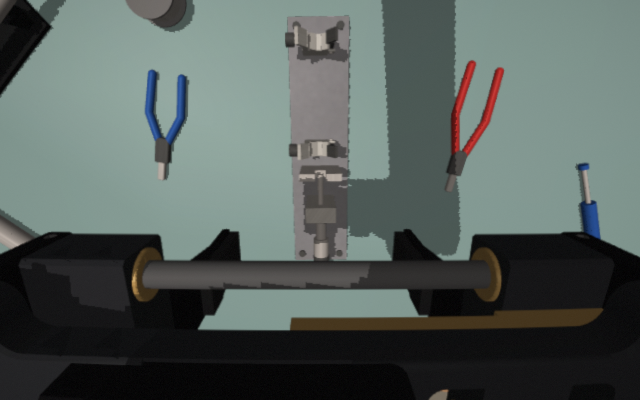

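The wrist picture shows the whole stand: bar top edge at row 16, clips at rows 40 and 150, stop plate at row 177, running down to about row 255. I'll zoom in for measuring.

```bash
python3 - <<'E'
from h import *
crop('pics/w1.png','pics/w1a.png',275,5,365,85,8)
crop('pics/w1.png','pics/w1b.png',275,130,365,205,8)
E
```

```text
(no output)
```

View pics/w1a.png

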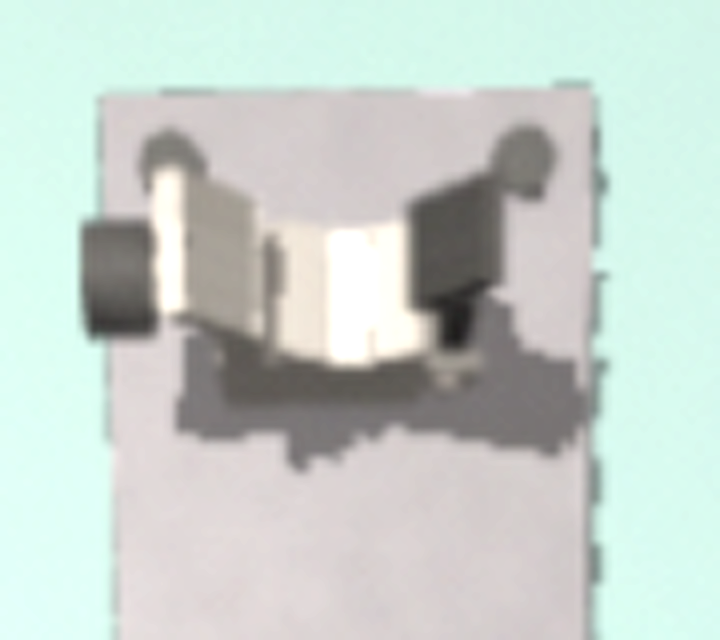

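View pics/w1b.png

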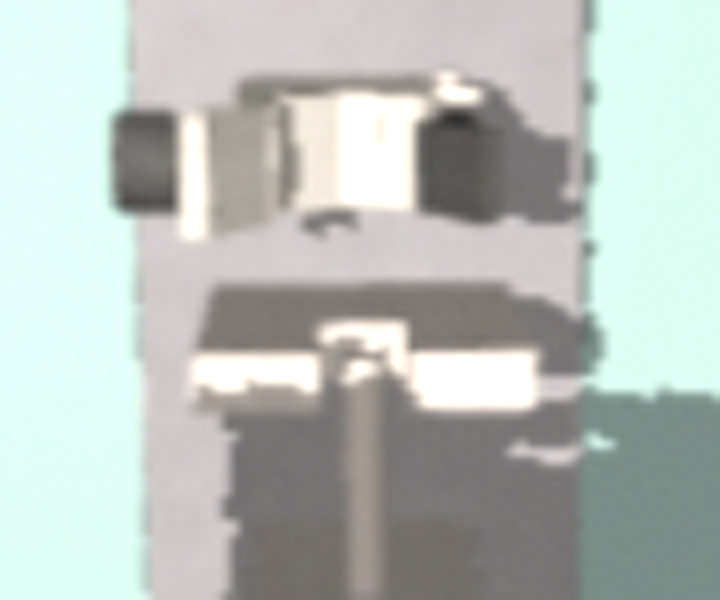

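```bash
cat > fit1.py <<'E'
from h import *
import json
from scipy.optimize import least_squares
from fit0 import T,un
c=json.load(open('w1.json'))
A=un([[98,93],[592,88]],275,5,8); B=un([[192,350],[538,350],[192,412],[538,412]],275,130,8)
E=un([[132,60],[141,400],[582,60],[581,300]],275,130,8)
LA=np.array([[-.09,-.035,.012],[-.09,.035,.012]]); LB=np.array([[.08,-.023,.071],[.08,.023,.071],[.088,-.023,.071],[.088,.023,.071]])
def edge(p):
    out=[]
    for px,y in zip(E,[-.035,-.035,.035,.035]):
        w=bp(c,px,.012)[0]; d=w[:2]-p[:2]; out.append((-np.sin(p[2])*d[0]+np.cos(p[2])*d[1]-y)*750)
    return out
f=lambda p:np.concatenate([(proj(c,T(p,LA))-A).ravel(),(proj(c,T(p,LB))-B).ravel(),edge(p)])
r=least_squares(f,[.525,.177,.146]); print(np.round(r.x,4),np.round(r.fun,1))
g=lambda p:(proj(c,T(p,LB))-B).ravel()
r=least_squares(lambda p:np.r_[g([p[0],p[1],r.x[2]])],r.x[:2]); print(r.x,np.round(r.fun,1))
E
python3 fit1.py
```

```text
[0.5255 0.1774 0.1462] [ 0.4  1.2  0.  -1.1 -0.2 -0.4  0.4  0.   0.3  0.1 -0.  -0.2  0.  -1.4]
  single [0.5253 0.178  0.1441]
  single [0.5267 0.1754 0.1541]
[ 0.5166 -0.2146 -0.6987] [ 0.6 -0.5 -1.   1.4 -0.9  0.3 -0.1  1.1 -0.1  0.5 -0.3 -0.1]
  single [ 0.518  -0.2157 -0.6925]
  single [ 0.515  -0.2139 -0.7037]
[0.5251 0.1797 0.1577] [-0.1 -0.1  0.3 -0.4  0.1  0.6 -0.3  0.   0.3  0.2 -0.3 -0.4  0.3  0.
 -0.4 -0.2]
[0.52496082 0.17972026] [ 0.1  0.5 -0.2 -0.1  0.3  0.1 -0.3 -0.5]
```

```bash
python3 - <<'E'
from h import *
goal([.578,-.266,.20],-.6987+np.pi)
E
```

```text
shift mm [ 101.9 -444.    50.7] turn [-1.500e-03  7.000e-04  8.413e-01]
```

```bash
python3 -m handwheel '[[4,-18,2,0,0,0.03,-1],[12,-56,6,0,0,0.1,-1],[24,-106,12,0,0,0.2,-1],[36,-158,18,0,0,0.3,-1],[48,-210,24,0,0,0.4,-1],[60,-262,30,0,0,0.5,-1],[72,-314,36,0,0,0.6,-1],[84,-366,42,0,0,0.7,-1],[94,-410,47,0,0,0.78,-1],[100,-436,50,0,0,0.83,-1],[102,-444,51,0,0,0.841,-1],[102,-444,51,0,0,0.841,-1]]' ; python3 - <<'E'
from h import *
tool()
c=ctrl.camera_model('wrist'); im=ctrl.get_image('wrist'); cv2.imwrite('pics/w2.png',im[:,:,::-1])
import json; json.dump({k:np.array(v).tolist() for k,v in c.items()},open('w2.json','w'))
tool()
E
```

```text
time: 3.2
position: [0.5784, -0.2612, 0.1994]
tool_rot: [-1.067, -2.955, -0.002]
ft_force: [0.7, 0.4, -0.5]
grip_width: 1.0
t 3.2 pos [ 0.5784 -0.2612  0.1994] yaw 2.4488 z [ 1.0e-04  1.4e-03 -1.0e+00] F [ 0.74  0.41 -0.46] M [0.02 0.   0.06] w 1.0
t 3.25 pos [ 0.5788 -0.2605  0.1995] yaw 2.4499 z [ 3.0e-04  1.6e-03 -1.0e+00] F [-1.1   1.19  0.71] M [0.04 0.01 0.02] w 1.001
```

View pics/w2.png

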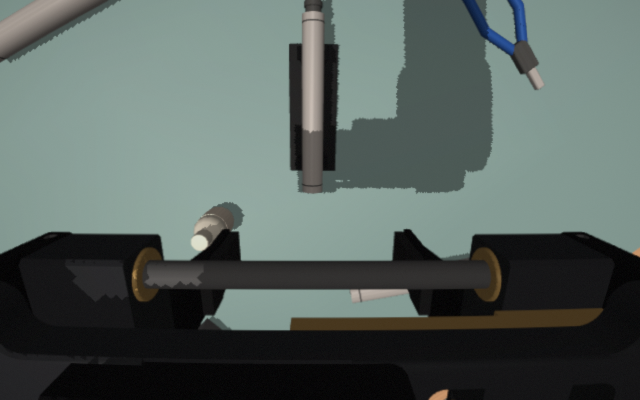

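The transducer stands upright in the picture: front end at about (313,190), rear shoulder at (313,12), with the dark plug above that. The rest's edges run from row 44 to row 170.

```bash
python3 - <<'E'
from h import *
crop('pics/w2.png','pics/w2a.png',280,0,350,70,8)
crop('pics/w2.png','pics/w2b.png',280,130,350,200,8)
E
```

```text
(no output)
```

View pics/w2a.png

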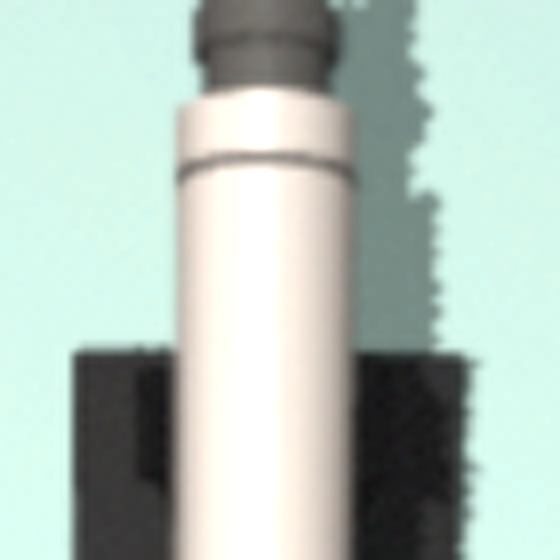

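View pics/w2b.png

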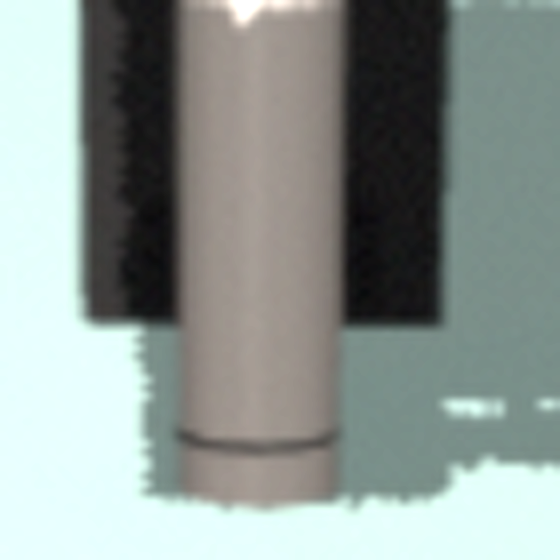

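```bash
cat > fit2.py <<'E'
from h import *
import json
from scipy.optimize import least_squares
un=lambda L,x0,y0,s:(np.array(L,float)+.5)/s-.5+[x0,y0]
T=lambda p,L:np.c_[p[0]+np.cos(p[2])*L[:,0]-np.sin(p[2])*L[:,1],p[1]+np.sin(p[2])*L[:,0]+np.cos(p[2])*L[:,1],L[:,2]]
c=json.load(open('w2.json'))
px=np.r_[un([[266,103],[265,88]],280,0,8),un([[259,495],[258,506]],280,130,8)]
L=np.array([[-.08,0,.045],[-.08,0,.055],[.08,0,.045],[.08,0,.055]])
f=lambda p:(proj(c,T(p,L))-px).ravel()
r=least_squares(f,[.517,-.215,-.70]); print(np.round(r.x,4),np.round(r.fun,2))
w=bp(c,px,.05); print(np.linalg.norm(w[0]-w[2]))
# rest base z=.008 corners
q=np.r_[un([[74,352],[465,352]],280,0,8),un([[85,322],[440,322]],280,130,8)]
L2=np.array([[-.065,-.025,.008],[-.065,.025,.008],[.065,-.025,.008],[.065,.025,.008]])
r2=least_squares(lambda p:(proj(c,T(p,L2))-q).ravel(),r.x); print(np.round(r2.x,4),np.round(r2.fun,2))
goal([r.x[0],r.x[1],.12],r.x[2]+np.pi)
E
python3 fit2.py
```

```text
[ 0.5158 -0.212  -0.6995] [-0.02  1.52  0.01 -0.27  0.   -1.3   0.01 -0.27]
0.1598941983409595
[ 0.5169 -0.2128 -0.7   ] [-0.41 -0.63  0.27 -0.18 -0.27  0.32  0.43  0.68]
shift mm [79.4 -2.9 79.6] turn [ 0.0015 -0.0008  0.0079]
```

```bash
python3 -m handwheel '[[20,-1,15,0,0,0.002,-1],[50,-2,40,0,0,0.006,-1],[72,-3,65,0,0,0.008,-1],[79,-3,80,0,0,0.008,-1],[79,-3,80,0,0,0.008,-1]]' ; python3 - <<'E'
from h import *
tool()
goal([.5158,-.212,.040],-.6995+np.pi)
E
```

```text
time: 3.88
position: [0.5155, -0.2132, 0.119]
tool_rot: [-1.078, -2.95, -0.001]
ft_force: [0.5, 0.1, 0.9]
grip_width: 0.997
t 3.88 pos [ 0.5155 -0.2132  0.119 ] yaw 2.4412 z [-8.e-04  8.e-04 -1.e+00] F [0.48 0.1  0.88] M [-0.1  -0.03 -0.04] w 0.997
shift mm [ 0.5  1.1 79. ] turn [ 0.0001 -0.0011 -0.0009]
```

```bash
python3 -m handwheel '[[0,1,20,0,0,0,-1],[0,1,50,0,0,0,-1],[0,1,72,0,0,0,-1],[0,1,79,0,0,0,-1],[0,1,79,0,0,0,-1],[0,1,79,0,0,0,0.2],[0,1,79,0,0,0,0.2]]' 10 ; python3 - <<'E'
from h import *
tool()
E
```

```text
time: 4.75
position: [0.5168, -0.2141, 0.0415]
tool_rot: [1.081, 2.948, 0.001]
ft_force: [0.4, -0.6, 0.3]
grip_width: 0.855
t 4.75 pos [ 0.5168 -0.2141  0.0415] yaw 2.4389 z [ 1.8e-03 -2.0e-04 -1.0e+00] F [ 0.38 -0.63  0.32] M [-0.04  0.01  0.02] w 0.855
```

```bash
python3 -m handwheel '[[0,0,1,0,0,0,1],[0,0,1,0,0,0,1],[0,0,1,0,0,0,1],[0,0,1,0,0,0,1],[0,0,1,0,0,0,1],[0,0,1,0,0,0,1],[0,0,1,0,0,0,1],[0,0,1,0,0,0,1],[0,0,1,0,0,0,1]]' 10 ; python3 - <<'E'
from h import *
tool()
E
```

```text
time: 5.88
position: [0.516, -0.2139, 0.0396]
tool_rot: [1.081, 2.95, 0.0]
ft_force: [0.5, -0.5, -0.1]
grip_width: 0.222
t 5.88 pos [ 0.516  -0.2139  0.0396] yaw 2.4388 z [ 0.  0. -1.] F [ 0.5  -0.53 -0.09] M [-0.09  0.03  0.  ] w 0.222
```

```bash
python3 -m handwheel '[[0,0,0,0,0,0,1],[0,0,0,0,0,0,1],[0,0,-15,0,0,0,1],[0,0,-50,0,0,0,1],[0,0,-90,0,0,0,1],[0,0,-120,0,0,0,1],[0,0,-135,0,0,0,1],[0,0,-135,0,0,0,1]]' 50 ; python3 - <<'E'
from h import *
tool()
c=ctrl.camera_model('wrist'); im=ctrl.get_image('wrist'); cv2.imwrite('pics/w3.png',im[:,:,::-1])
import json; json.dump({k:np.array(v).tolist() for k,v in c.items()},open('w3.json','w'))
tool()
goal([.5250-.012*np.cos(.1577),.1797-.012*np.sin(.1577),.17],.1577+np.pi)
goal([.5250+.09*np.cos(.1577),.1797+.09*np.sin(.1577),.22],.1577+np.pi)
E
```

```text
time: 6.88
position: [0.5164, -0.2139, 0.1754]
tool_rot: [1.081, 2.948, 0.001]
ft_force: [-0.9, 0.0, -3.2]
grip_width: 0.216
t 6.88 pos [ 0.5164 -0.2139  0.1754] yaw 2.4389 z [ 0.0018 -0.     -1.    ] F [-0.85  0.02 -3.17] M [-0.04 -0.01  0.01] w 0.216
t 6.92 pos [ 0.5157 -0.2136  0.1741] yaw 2.439 z [-5.e-04  4.e-04 -1.e+00] F [-0.72  1.09 -2.98] M [-0.01 -0.01 -0.05] w 0.212
shift mm [254.9 297.1   4.3] turn [ 3.000e-04 -6.000e-04 -8.603e-01]
shift mm [188.4 374.4 -45.8] turn [ 3.000e-04 -6.000e-04 -8.603e-01]
```

View pics/w3.png

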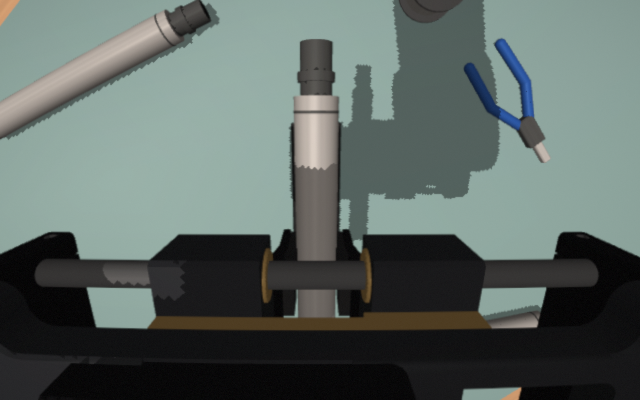

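The transducer is held and upright in view: rear shoulder at about (316,97), plug tip at row 40. I'll measure its pose in the grip.

```bash
python3 - <<'E'
from h import *
crop('pics/w3.png','pics/w3a.png',285,35,350,110,7)
crop('pics/w3.png','pics/w3b.png',280,160,355,240,7)
E
```

```text
(no output)
```

View pics/w3a.png

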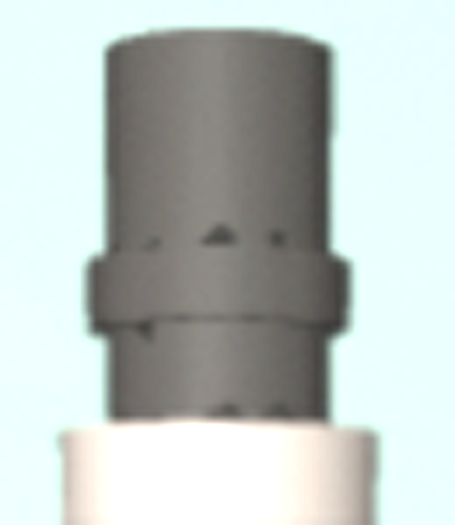

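View pics/w3b.png

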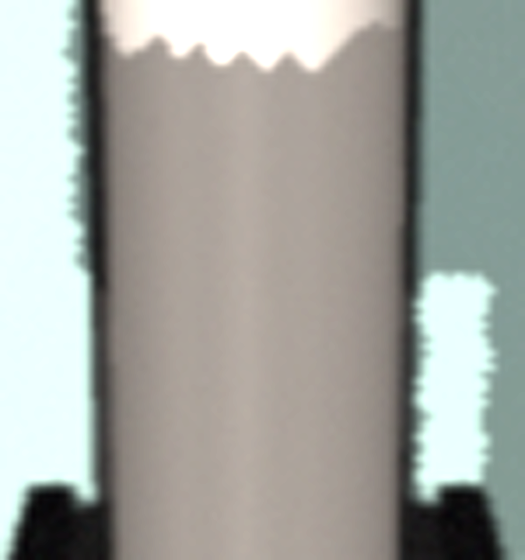

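```bash
python3 - <<'E'
from h import *
import json
c=json.load(open('w3.json')); st=dict(position=np.array([.516,-.2138,.1745])); r=R.from_rotvec([1.081,2.949,0])
for px,dz in [((316.2,49),.005),((316.35,97.),.005),((316.3,95),.015),((316.4,200),.005),((316.8,231),.005)]:
    print(px,np.round(r.inv().apply(bp(c,px,st['position'][2]+dz)[0]-st['position'])*1e3,1))
E
```

```text
(316.2, 49) [100.    1.4  -5.1]
(316.35, 97.0) [80.2  1.5 -5.1]
(316.3, 95) [ 80.4   1.4 -15.1]
(316.4, 200) [32.7  1.6 -5. ]
(316.8, 231) [16.7  1.8 -5. ]
```

```bash
python3 - <<'E'
from h import *
goal([.5133,.1763,.14],.154+np.pi)
E
```

```text
shift mm [253.8 296.   34.3] turn [ 3.000e-04 -6.000e-04 -8.566e-01]
```

```bash
python3 -m handwheel '[[8,9,0,0,0,-0.03,1],[28,32,2,0,0,-0.1,1],[58,67,4,0,0,-0.2,1],[90,105,7,0,0,-0.3,1],[122,142,11,0,0,-0.4,1],[154,179,16,0,0,-0.5,1],[186,216,22,0,0,-0.6,1],[216,252,27,0,0,-0.72,1],[238,278,31,0,0,-0.8,1],[250,292,34,0,0,-0.845,1],[254,296,34,0,0,-0.857,1],[254,296,34,0,0,-0.857,1]]' ; python3 - <<'E'
from h import *
tool()
c=ctrl.camera_model('wrist'); im=ctrl.get_image('wrist'); cv2.imwrite('pics/w4.png',im[:,:,::-1])
import json; json.dump({k:np.array(v).tolist() for k,v in c.items()},open('w4.json','w'))
tool()
crop('pics/w4.png','pics/w4a.png',250,20,380,230,2.8)
E
```

```text
time: 8.43
position: [0.5138, 0.1749, 0.1406]
tool_rot: [-0.239, 3.132, -0.001]
ft_force: [0.2, -0.8, -3.5]
grip_width: 0.216
t 8.43 pos [0.5138 0.1749 0.1406] yaw -2.9892 z [ 1.e-04 -8.e-04 -1.e+00] F [ 0.22 -0.77 -3.46] M [-0.   -0.03  0.06] w 0.216
t 8.47 pos [0.5139 0.1744 0.1407] yaw -2.9901 z [ 3.e-04 -8.e-04 -1.e+00] F [-0.01 -0.57 -2.98] M [-0.01  0.04  0.01] w 0.215
```

View pics/w4a.png

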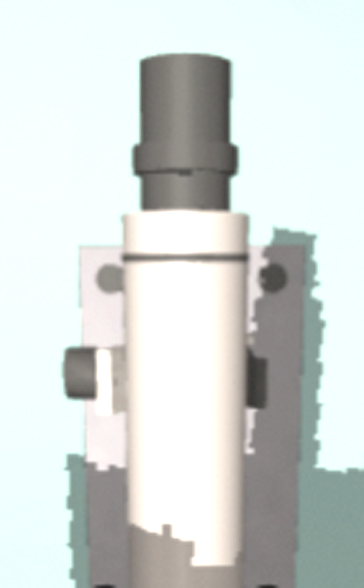

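```bash
python3 - <<'E'
from h import *
goal([.5133,.1763,.10],.154+np.pi)
E
```

```text
shift mm [ 0.3  2.  40.7] turn [-0.0008  0.0001 -0.0025]
```

```bash
python3 -m handwheel '[[0,1,12,0,0,-0.002,1],[0,2,30,0,0,-0.002,1],[0,2,40,0,0,-0.002,1],[0,2,40,0,0,-0.002,1],[0,2,40,0,0,-0.002,1]]' ; python3 - <<'E'
from h import *
tool()
c=ctrl.camera_model('wrist'); im=ctrl.get_image('wrist'); cv2.imwrite('pics/w5.png',im[:,:,::-1])
im=ctrl.get_image('scene'); cv2.imwrite('pics/s5.png',im[:,:,::-1])
import json; json.dump({k:np.array(v).tolist() for k,v in c.items()},open('w5.json','w'))
tool()
crop('pics/w5.png','pics/w5a.png',240,20,390,230,2.8)
crop('pics/s5.png','pics/s5a.png',320,100,450,250,4)
E
```

```text
time: 9.1
position: [0.5135, 0.1782, 0.1007]
tool_rot: [-0.245, 3.132, 0.0]
ft_force: [-0.3, -0.2, -3.4]
grip_width: 0.213
t 9.1 pos [0.5135 0.1782 0.1007] yaw -2.9854 z [ 4.e-04  1.e-04 -1.e+00] F [-0.27 -0.22 -3.43] M [ 0.02 -0.02 -0.01] w 0.213
t 9.2 pos [0.5137 0.1783 0.1012] yaw -2.9854 z [ 1.1e-03  5.0e-04 -1.0e+00] F [-0.46 -0.45 -2.85] M [ 0.08  0.   -0.04] w 0.215
```

View pics/w5a.png

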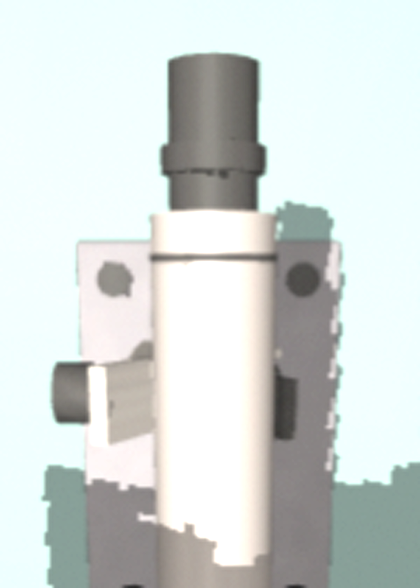

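View pics/s5a.png

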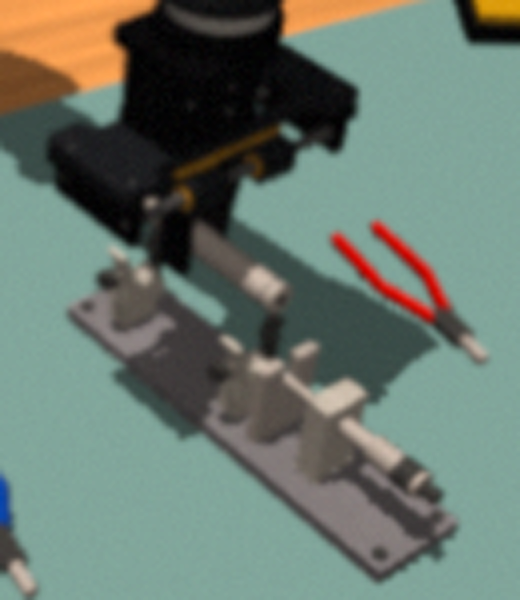

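```bash
python3 -m handwheel '[[0,-1.5,0,0,0,0,1],[0,-1.5,0,0,0,0,1],[0,-1.5,0,0,0,0,1],[0,-1.5,0,0,0,0,1]]' ; python3 - <<'E'
from h import *
tool()
c=ctrl.camera_model('wrist'); im=ctrl.get_image('wrist'); cv2.imwrite('pics/w6.png',im[:,:,::-1])
tool()
import json; json.dump({k:np.array(v).tolist() for k,v in c.items()},open('w6.json','w'))
crop('pics/w6.png','pics/w6a.png',250,85,390,185,5.6)
goal([.5133,.1763,.10],.154+np.pi)
E
```

```text
time: 9.7
position: [0.5134, 0.1767, 0.1006]
tool_rot: [-0.245, 3.132, 0.0]
ft_force: [0.0, -1.6, -3.6]
grip_width: 0.213
t 9.7 pos [0.5134 0.1767 0.1006] yaw -2.9854 z [ 1.e-04  1.e-04 -1.e+00] F [ 0.02 -1.62 -3.64] M [0.   0.   0.04] w 0.213
t 9.75 pos [0.5134 0.1767 0.1006] yaw -2.9853 z [ 1.e-04  1.e-04 -1.e+00] F [ 0.13 -0.05 -3.  ] M [0.03 0.01 0.06] w 0.212
shift mm [ 0.2 -0.4  0.6] turn [0.0001 0.0001 0.0023]
```

View pics/w6a.png

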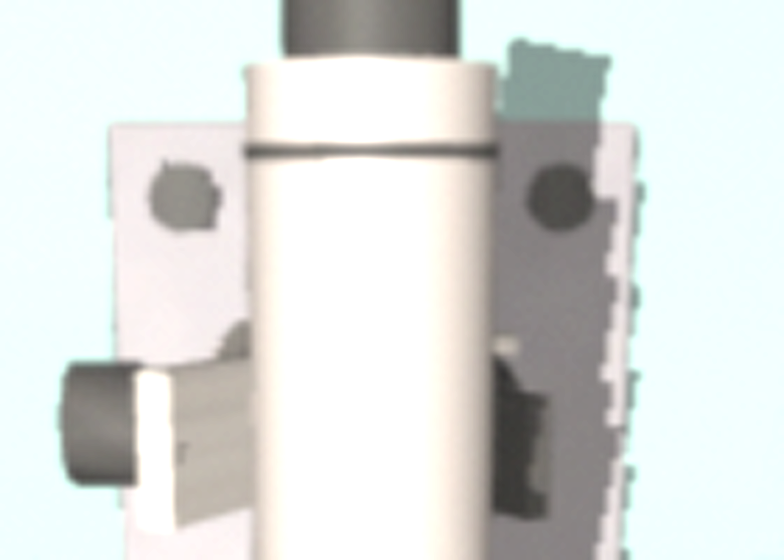

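```bash
python3 -m handwheel '[[0,0,6,0,0,0,1],[0,0,16,0,0,0,1],[0,0,24,0,0,0,1],[0,0,28,0,0,0,1],[0,0,30,0,0,0,1],[0,0,32,0,0,0,1]]' ; python3 -c "
from h import *
tool()"
```

```text
time: 10.5
position: [0.5136, 0.1768, 0.0686]
tool_rot: [-0.245, 3.132, 0.0]
ft_force: [-0.2, 0.5, -2.9]
grip_width: 0.213
t 10.5 pos [0.5136 0.1768 0.0686] yaw -2.9854 z [ 5.e-04  3.e-04 -1.e+00] F [-0.19  0.54 -2.91] M [ 0.05 -0.    0.  ] w 0.213
```

```bash
python3 -m handwheel '[[0,0,2,0,0,0,1],[0,0,4,0,0,0,1],[0,0,5,0,0,0,1],[0,0,5,0,0,0,1]]' ; python3 -c "
from h import *
tool()"
```

```text
time: 11.0
position: [0.5147, 0.1752, 0.0645]
tool_rot: [-0.243, 3.13, -0.002]
ft_force: [1.1, -5.7, 4.1]
grip_width: 0.215
t 11.0 pos [0.5147 0.1752 0.0645] yaw -2.9866 z [ 0.0022 -0.001  -1.    ] F [ 1.08 -5.71  4.12] M [-1.06 -0.09  0.03] w 0.215
```

```bash
python3 -m handwheel '[[0,0,2,0,0,0,1],[0,0,4,0,0,0,1],[0,0,5,0,0,0,1],[0,0,5,0,0,0,1]]' ; python3 -c "
from h import *
tool()"
```

```text
time: 11.5
position: [0.5148, 0.1742, 0.0589]
tool_rot: [-0.242, 3.13, -0.004]
ft_force: [1.8, -6.1, 1.1]
grip_width: 0.219
t 11.5 pos [0.5148 0.1742 0.0589] yaw -2.9874 z [ 0.0021 -0.0022 -1.    ] F [ 1.79 -6.11  1.1 ] M [-1.39 -0.42 -0.02] w 0.219
```

```bash
python3 -m handwheel '[[0,0,2,0,0,0,1],[0,0,4,0,0,0,1],[0,0,5,0,0,0,1],[0,0,5,0,0,0,1]]' ; python3 -c "
from h import *
tool()"
```

```text
time: 12.0
position: [0.5141, 0.1757, 0.0534]
tool_rot: [-0.243, 3.131, -0.001]
ft_force: [2.6, -4.4, -1.9]
grip_width: 0.215
t 12.0 pos [0.5141 0.1757 0.0534] yaw -2.9865 z [ 1.3e-03 -8.0e-04 -1.0e+00] F [ 2.56 -4.42 -1.88] M [-0.96 -0.73 -0.17] w 0.215
```

```bash
python3 -m handwheel '[[0,0,2,0,0,0,1],[0,0,4,0,0,0,1],[0,0,4,0,0,0,1]]' ; python3 -c "
from h import *
tool()"
```

```text
time: 12.38
position: [0.5127, 0.1773, 0.05]
tool_rot: [0.246, -3.13, -0.001]
ft_force: [-2.5, -2.5, 5.0]
grip_width: 0.213
t 12.38 pos [0.5127 0.1773 0.05  ] yaw -2.9847 z [-1.5e-03  5.0e-04 -1.0e+00] F [-2.52 -2.54  4.99] M [-0.51  0.51 -0.02] w 0.213
```

```bash
python3 -m handwheel '[[0,0,0,0,0,0,1],[0,0,0,0,0,0,1]]'; python3 - <<'E'
from h import *
tool()
c=ctrl.camera_model('wrist'); im=ctrl.get_image('wrist'); cv2.imwrite('pics/w7.png',im[:,:,::-1])
im=ctrl.get_image('scene'); cv2.imwrite('pics/s7.png',im[:,:,::-1])
tool()
crop('pics/w7.png','pics/w7a.png',250,50,390,210,3.6)
crop('pics/s7.png','pics/s7a.png',320,120,450,250,5)
E
```

```text
time: 12.62
position: [0.5127, 0.1773, 0.05]
tool_rot: [0.246, -3.131, -0.001]
ft_force: [-3.0, -2.3, 5.9]
grip_width: 0.215
t 12.62 pos [0.5127 0.1773 0.05  ] yaw -2.9846 z [-1.4e-03  5.0e-04 -1.0e+00] F [-2.99 -2.29  5.94] M [-0.52  0.75 -0.02] w 0.215
t 12.72 pos [0.5127 0.1773 0.05  ] yaw -2.9847 z [-1.4e-03  5.0e-04 -1.0e+00] F [-3.32 -2.12  5.05] M [-0.54  0.68 -0.02] w 0.217
```

View pics/w7a.png

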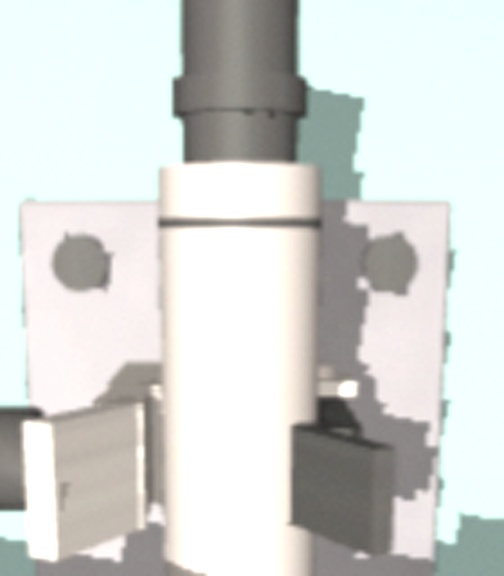

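View pics/s7a.png

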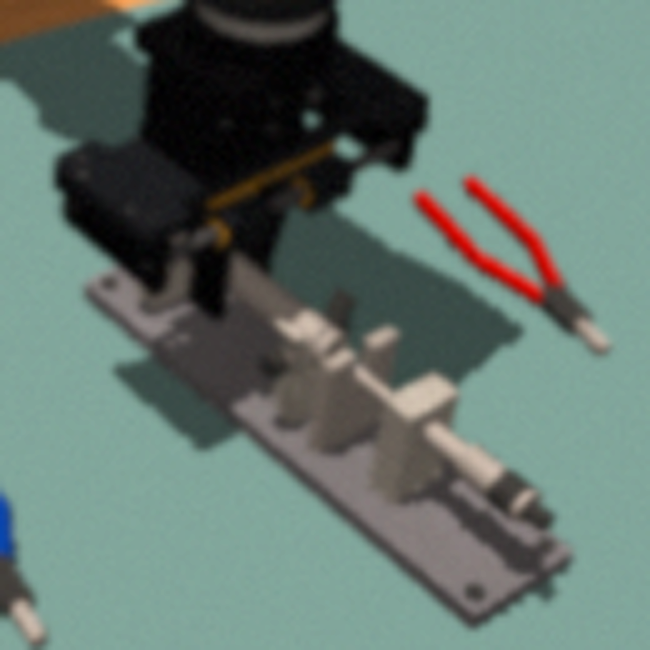

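```bash
python3 -m handwheel '[[0,0,-1,0,0,0,1],[-1,0,-1.5,0,0,0,1],[-2,0,-1.5,0,0,0,1],[-3.5,0,-1.5,0,0,0,1],[-5,0,-1.5,0,0,0,1],[-6.5,0,-1.5,0,0,0,1],[-8,0,-1.5,0,0,0,1],[-8,0,-1.5,0,0,0,1]]'; cat >> h.py <<'E'
def push(n=1):
    st=ctrl.get_state(); f=st['ft_force']; u=np.array([np.cos(.156),np.sin(.156),0]); d=st['position']-[.5252,.1782,0]
    print('stand x mm',round(d@u*1e3,2),'y',round((d@[-u[1],u[0],0])*1e3,2),'Fx stand',round(f@u,2),'Fy',round(f@[-u[1],u[0],0],2),'Fz',round(f[2],2)); tool()
E
python3 -c "
from h import *
push()"
```

```text
time: 13.72
position: [0.5216, 0.1779, 0.0511]
tool_rot: [-0.245, 3.132, 0.0]
ft_force: [0.8, -0.8, -4.1]
grip_width: 0.216
stand x mm -3.61 y 0.24 Fx stand 0.64 Fy -0.87 Fz -4.14
t 13.72 pos [0.5216 0.1779 0.0511] yaw -2.9855 z [ 4.e-04  0.e+00 -1.e+00] F [ 0.77 -0.76 -4.14] M [-0.14 -0.04  0.01] w 0.216
```

```bash
python3 -m handwheel '[[-0.5,0,0.5,0,0,0,1],[-1,0,0.8,0,0,0,1],[-1.5,0,0.8,0,0,0,1],[-2,0,0.8,0,0,0,1],[-2.5,0,0.8,0,0,0,1],[-2.5,0,0.8,0,0,0,1]]'; 
python3 -c "
from h import *
push()"
```

```text
time: 14.48
position: [0.5239, 0.1784, 0.0503]
tool_rot: [-0.245, 3.132, 0.0]
ft_force: [0.3, 1.2, -3.3]
grip_width: 0.214
stand x mm -1.27 y 0.37 Fx stand 0.51 Fy 1.16 Fz -3.28
t 14.47 pos [0.5239 0.1784 0.0503] yaw -2.9854 z [ 2.e-04  1.e-04 -1.e+00] F [ 0.32  1.23 -3.28] M [0.02 0.03 0.04] w 0.214
```

```bash
python3 -m handwheel '[[-0.5,0,0.3,0,0,0,1],[-1,0,0.3,0,0,0,1],[-1.5,0,0.3,0,0,0,1],[-2,0,0.3,0,0,0,1],[-2,0,0.3,0,0,0,1],[-2,0,0.3,0,0,0,1]]'; 
python3 -c "
from h import *
push()"
```

```text
time: 15.22
position: [0.5251, 0.1785, 0.0498]
tool_rot: [0.245, -3.13, 0.0]
ft_force: [-3.2, -0.5, -1.1]
grip_width: 0.219
stand x mm -0.1 y 0.3 Fx stand -3.27 Fy 0.02 Fz -1.07
t 15.22 pos [0.5251 0.1785 0.0498] yaw -2.9853 z [-1.5e-03 -3.0e-04 -1.0e+00] F [-3.23 -0.48 -1.07] M [-0.12  0.8  -0.03] w 0.219
```

```bash
python3 -m handwheel '[[-0.4,0,0,0,0,0,1],[-0.8,0,0,0,0,0,1],[-1,0,0,0,0,0,1],[-1,0,0,0,0,0,1],[-1,0,0,0,0,0,1]]'; 
python3 -c "
from h import *
push()"
```

```text
time: 15.85
position: [0.5251, 0.1785, 0.0498]
tool_rot: [0.245, -3.128, 0.001]
ft_force: [-6.7, -0.9, 1.9]
grip_width: 0.214
stand x mm -0.06 y 0.32 Fx stand -6.79 Fy 0.12 Fz 1.9
t 15.85 pos [0.5251 0.1785 0.0498] yaw -2.9853 z [-3.6e-03 -7.0e-04 -1.0e+00] F [-6.72 -0.94  1.9 ] M [-0.25  1.48  0.  ] w 0.214
```

```bash
python3 -m handwheel '[[-0.4,0,-0.3,0,0,0,1],[-0.8,0,-0.6,0,0,0,1],[-1.2,0,-0.8,0,0,0,1],[-1.2,0,-0.8,0,0,0,1],[-1.2,0,-0.8,0,0,0,1],[-1.2,0,-0.8,0,0,0,1]]'; 
python3 -c "
from h import *
push()"
```

```text
time: 16.6
position: [0.5251, 0.1785, 0.0498]
tool_rot: [0.245, -3.126, 0.001]
ft_force: [-8.6, -1.3, 0.1]
grip_width: 0.214
stand x mm -0.05 y 0.32 Fx stand -8.67 Fy 0.01 Fz 0.14
t 16.6 pos [0.5251 0.1785 0.0498] yaw -2.9852 z [-0.006  -0.0014 -1.    ] F [-8.57 -1.33  0.14] M [-0.22  1.72 -0.01] w 0.214
```

```bash
python3 -m handwheel '[[-0.3,0,0,0,0,0,1],[-0.6,0,0,0,0,0,1],[-0.6,0,0,0,0,0,1],[-0.6,0,0,0,0,0,1],[-0.6,0,0,0,0,0,1],[-0.6,0,0,0,0,0,1],[-0.6,0,0,0,0,0,1],[-0.6,0,0,0,0,0,1]]'; 
python3 - <<'E'
from h import *
push()
im=ctrl.get_image('wrist'); cv2.imwrite('pics/w8.png',im[:,:,::-1]); push()
im=ctrl.get_image('scene'); cv2.imwrite('pics/s8.png',im[:,:,::-1]); push()
crop('pics/w8.png','pics/w8a.png',250,50,390,210,3.6)
crop('pics/s8.png','pics/s8a.png',350,160,430,230,8)
E
```

```text
time: 17.6
position: [0.5251, 0.1785, 0.0498]
tool_rot: [0.245, -3.125, 0.002]
ft_force: [-10.4, -2.0, 0.6]
grip_width: 0.217
stand x mm -0.07 y 0.29 Fx stand -10.61 Fy -0.34 Fz 0.57
t 17.6 pos [0.5251 0.1785 0.0498] yaw -2.9852 z [-0.0073 -0.0017 -1.    ] F [-10.43  -1.98   0.57] M [-0.3   1.99 -0.02] w 0.217
stand x mm -0.06 y 0.31 Fx stand -9.2 Fy 0.57 Fz 1.81
t 17.65 pos [0.5251 0.1785 0.0498] yaw -2.9852 z [-0.0073 -0.0017 -1.    ] F [-9.18 -0.87  1.81] M [-0.33  2.12 -0.01] w 0.213
stand x mm -0.05 y 0.3 Fx stand -9.7 Fy 0.48 Fz 1.86
t 17.7 pos [0.5251 0.1785 0.0498] yaw -2.9852 z [-0.0073 -0.0016 -1.    ] F [-9.66 -1.04  1.86] M [-0.37  2.03 -0.07] w 0.216
```

View pics/w8a.png

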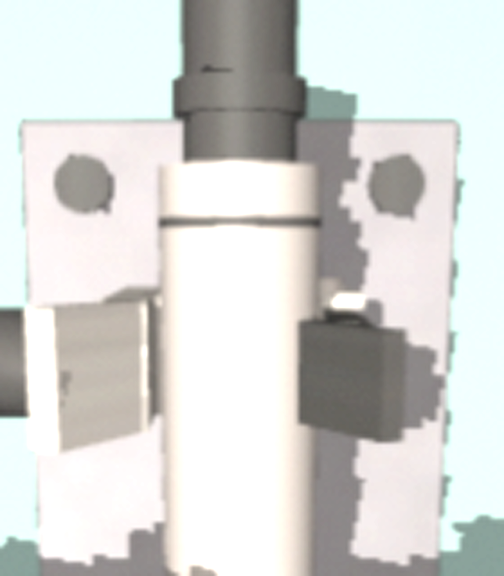

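View pics/s8a.png

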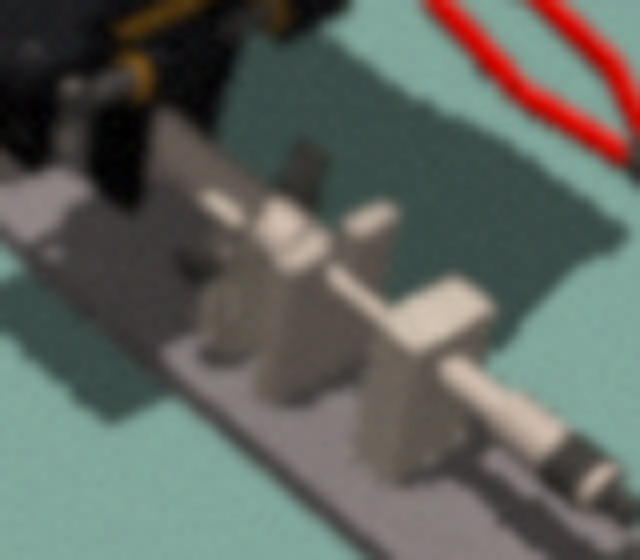

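The rear jaw, at crop (350,375), overlaps the body. The front end butts against the stop plate at crop (300,240), and the shoulder hasn't shifted in the wrist view, so the grip hasn't slipped. The push holds steady at about 10 N.

```bash
python3 - <<'E'
from h import *
print(ctrl.close_job()); push()
E
```

```text
the job is handed in; nothing more can be done
None
the job is handed in; nothing more can be done
```

I took the transducer from its rest, pressed it down into both clips, then slid it to the stop plate. I handed the job in at 17.7 s, still gripping with 50 N and pushing; no verdict came back.

- **Push:** the wrist reads 9 to 10.6 N along the stand's axis. The position was steady, and it did not advance as I raised the push. Friction in the clips means the force on the plate itself is probably a newton or two lower. The highest push I read was 10.6 N, far below the ramming limit.
- **Seating:** the gripper's position puts the transducer axis about 55 mm above the table and within about 0.5 mm of the seat along and across. It is within about 0.01 rad of the stand's axis.
- **Grip:** the last wrist picture shows no slip in the fingers.
- **Jaws:** the rear jaw can be seen closed over the body. The front jaw is mostly hidden in the scene view, so I judged it shut from the height and from the contact force as the transducer went in.
- **Disagreements:** the cameras differed by about 2 mm and 0.01 rad on the stand's pose. The wrist camera showed a sideways offset of about 1.5 mm, so I lined up by comparing the held transducer with the stand in the same picture.
- **Bystanders:** nothing appeared to touch the cutters, strippers, reel or flux bottle, though I did not measure their positions again at the end.

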